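# Pulse-mix tubes on a block mixer

### The arm

A 7-joint arm with a two-finger parallel gripper is mounted at the origin on the work surface; the furniture and walls round the work are solid. World frame = base frame: x ahead of the robot, y to its left, z up, the work surface at z = 0. Lengths are in m, angles in rad, forces in N, time in s.
With the tool pointing down it reaches from about 0.4 to 0.875 m from the base axis. Payload 6.5 kg.
Tool frame: the origin (TCP) lies midway between the tips of the shut fingers; the grasp point (between the pads) lies 19 mm behind it (manip.grip_depth is the distance from the TCP to the grasp point, in m); z points along the fingers, y is the line along which they close (so a half turn about z gives the same grasp; the last joint's range is limited). The gripper opens to 85 mm and grips with 20 to 120 N. Pads are 22 mm wide; open, the fingers measure 114 mm over their backs; the gripper's body (76 mm by 85 mm) begins 54 mm behind the grasp point. The pads swing forward as they close: fully open they stand 13 mm farther back than shut.
Start: joints at [1.164, 0.536, -0.004, 1.538, 0.003, 1.067, -0.071], TCP at [0.217, -0.613, 0.231] pointing down, gripper open.
Joint ranges: [-2.7, 2.7], [-0.37, 2.16], [-1.27, 1.26], [0.24, 2.4], [-1.31, 4.45], [0.19, 1.91], [-2.76, 2.76]. Speed limits (rad/s): [2.39, 2.39, 3.14, 3.14, 3.14, 3.14, 3.14].

### API

Orientations are given as a unit quaternion [w, x, y, z].
In Python, from rig import manip, eyes, ticket, readout gives the robot as it stands (manip), with the cameras (eyes), the job (ticket) and the readings (readout).
- The arm moves only by the shell command python3 shift.py [FORCE], which reads ROWS from standard input. ROWS is one flat JSON list of numbers that holds 1 to 5 rows one after another, with no inner brackets; each row has 7 numbers: a rotation vector rx, ry, rz in fractions of the full range, 1 being 120 degrees, then dx, dy, dz in fractions of the full range, 1 being 0.5 m, then the finger opening in m; each row shifts and turns the commanded pose from where the row before left it, along the tool's axes as they then stand; what a row does not reach is not made up. A row lasts 1/12 s, in which the tool goes at most 0.0417 m and 0.125 rad, less where a joint would pass 70% of its speed; a pose out of reach is approached as far as the arm can. The fingers move at their own pace and stop on an object; FORCE is the grip in N (left out, the last holds). Time passes only in rows, so rows that do not move let the fingers close. It prints the time, the measured TCP pose, the force, the opening and the grip force at its end. A shift or turn number past 1, either way, is cut back to 1. Input that does not fit is refused with a message, and nothing moves.
- readout.state(): the state, without advancing time (a new reading comes with each control period).
- eyes.grab_frame(name): name is "scene" or "top"; returns a dict with "image" (384x512x3 uint8, red, green, blue), "range_z" (384x512 float32, m along the optical axis (not along the pixel's ray), 0 where there is no reading), "vfov" (degrees; the focal length in pixels is half the picture's height over the tangent of half this angle, whatever the lens; pixels are square), "cx", "cy" (the principal point, pixels), "R" (3x3) and "t" (3): a world point X has camera coordinates R X + t. Camera axes: x right, y down, z forward; pixel columns grow to the right and rows downward; lengths in m; the calibration is good to about 2 mm. A picture is of the moment at which its call begins.
- ticket.close_job(): hands the job in; it is judged then, once.
The state is a dict: "time_s": time; "q": joint angles; "qvel": joint speeds; "effort": joint torques, N m; "eef_pos": TCP position; "orientation": TCP orientation; "wrist_force": force on the tool from outside, world axes, zero at the start; "ft_torque": the same for the moment, N m; "grip_width": finger opening in m; "grip_force": force on a finger pad.
Only numpy, scipy, OpenCV 4.12 (cv2) and the standard library are available. Lean on these libraries where they do the work, as an engineer would, in place of code of your own. Each camera call takes 0.05 s, during which the arm holds its last target. There are 200 camera calls.

### The job

Give the sample tubes in the block mixer a pulse mix, using the fingertips only: on the mixer's control deck gently push down the raised end of the rocker switch so that it tips fully over, then press the round key fully in (it stays in), and last press the wide bar fully down and keep it held down; finish while still holding the bar. The three controls may sit in any left-to-right order and must be worked in just this order; grasp and lift nothing, and leave the tubes and the loose things around the mixer where they are.

Things in the scene. Friction and masses are not known exactly. Their poses are not given: they have to be found in the camera images.
- mixer: white bench block mixer, fixed, 180 (x) x 220 (y) x 73 mm high; origin under its centre at table height; -x is its front. Front half: flat grey control deck, 71 mm above the table, with three controls 70 mm apart in a row 42 mm in front of the origin, all with black bezels and white caps. Rear half: aluminium block with six wells, three holding tubes.
- rocker_module: rocker switch module, black rectangular bezel 70 (x) x 44 (y) x 6 mm. Its origin is the centre of its black bezel's underside, on the control deck (70.7 mm above the table); its axes are parallel to the mixer's. The white rocker on it is 56 mm long (x) and 30 mm wide (y), pivots about a line parallel to y 10 mm above this origin, and has two flat faces in a shallow V.
- rocker (a joint): rocker angle in rad: 0 = off, near (-x, robot side) half raised by 0.36 rad and far half level; 0.36 = fully over, near half level (its face then 14 mm above the module's origin) and far half raised. No spring: it stays where it is left; about 3 to 5 N on the raised half moves it.
- rocker_press (a point): point to push down: on the face of the rocker's near half, 18 mm from the pivot (the raised half ends 28 mm from the pivot); moves with the rocker, about 21 mm above the module's origin when off and 14 mm when fully over
- key_module: round key module, black round bezel 42 mm across and 6 mm high. Its origin is the centre of its black bezel's underside, on the control deck (70.7 mm above the table); its axes are parallel to the mixer's. 
- key (a joint): push depth of the round key in m: 0 = out, 0.007 = fully in. No spring: about 4 N pushes it and it stays in.
- key_top (a point): centre of the top of the white round key, 24 mm across, 18 mm above the module's origin when out and 11 mm when fully in
- bar_module: bar module, black rectangular bezel 34 (x) x 58 (y) x 6 mm. Its origin is the centre of its black bezel's underside, on the control deck (70.7 mm above the table); its axes are parallel to the mixer's. 
- bar (a joint): push depth of the bar in m: 0 = up, 0.007 = fully down. Sprung: 2 N starts it, 5 N holds it fully down, and it comes back up when let go.
- bar_top (a point): centre of the top of the white bar, 22 (x) x 46 (y) mm, 18 mm above the module's origin when up and 11 mm when fully down
- tube_1: capped sample tube, 112 mm tall, 15 mm thick, cap 19 mm, loose, standing in a well of the mixer's block, its cap top 125 mm above the table; origin at its foot. Leave it alone.
- tube_2: capped sample tube, 112 mm tall, 15 mm thick, cap 19 mm, loose, standing in a well of the mixer's block, its cap top 125 mm above the table; origin at its foot. Leave it alone.
- tube_3: capped sample tube, 112 mm tall, 15 mm thick, cap 19 mm, loose, standing in a well of the mixer's block, its cap top 125 mm above the table; origin at its foot. Leave it alone.
- dropper: loose small white dropper bottle standing on the table left of the mixer, 26 x 26 x 80 mm; origin under its centre. Leave it alone.
- tube_flat: loose capped sample tube lying on the table left of the mixer's front, 112 mm long, 19 mm thick; origin under its middle. Leave it alone.

How it is judged:
On the way, in this order (a step that is already met when the one before it is completed fails the run):
1. the rocker is tipped fully over by the fingers (value of joint rocker above 0.27 rad and contact force between the fingers and rocker_module above 0.5 N), for 0.05 s.
2. the round key is pressed in by the fingers (value of joint key above 0.005 m and contact force between the fingers and key_module above 0.5 N), for 0.05 s.
3. the bar is pressed down by the fingers (value of joint bar above 0.005 m and contact force between the fingers and bar_module above 0.5 N), for 0.2 s.
At the end, for the whole second after the job is handed in: The rocker is over (beyond 0.27 of 0.36 rad), the round key is in (more than 5 of 7 mm), and the fingers hold the bar down (more than 5 of 7 mm, contact force above 0.5 N) (all of step 3 and value of joint rocker above 0.27 rad and value of joint key above 0.005 m); the arm keeps its last pose, push and grip.
It fails at once if the round key is pressed before the rocker is over (value of joint key above 0.003 m and value of joint rocker below 0.27 rad).
It fails at once if the bar is pressed before the rocker is over and the round key is in (value of joint bar above 0.003 m and (value of joint rocker below 0.27 rad or value of joint key below 0.005 m)).
It fails at once if a control is rammed with more than 60 N (contact force between the arm and rocker_module above 60 N or contact force between the arm and key_module above 60 N or contact force between the arm and bar_module above 60 N or contact force between the arm and mixer above 60 N).
It fails at once if a tube or loose thing is lifted, carried or knocked more than 25 mm away (distance of any of tube_1, tube_2, tube_3, dropper, tube_flat from where it was at the start of the episode above 0.025 m).
It also fails if it takes over 32 s, if anything falls off the work surface, if the arm or the gripper's body presses on something with over 40 N, if the wrist force passes 120 N, or if a joint passes its speed limit or range.

## Working session

There is one attempt and no reset: what is moved stays moved. The work goes in short steps, Python scripts to look and compute and a shell command to move; the robot and the scene stay as the last step left them, time stands still between calls to the robot, and variables do not carry over. Pictures are saved under pics/ and viewed, at most 10 in all, crops included, and the job is handed in when it is done.

```bash
ls; mkdir -p pics
cat > h.py <<'E'
from rig import manip, eyes, ticket, readout
import numpy as np, cv2
def grab(n):
    f=eyes.grab_frame(n); f['f']=f['image'].shape[0]/2/np.tan(np.radians(f['vfov'])/2); return f
def plane(f,u,v,z):
    d=f['R'].T@np.array([(u-f['cx'])/f['f'],(v-f['cy'])/f['f'],1]); c=-f['R'].T@f['t']
    return c+d*(z-c[2])/d[2]
def cloud(f):
    h,w=f['range_z'].shape; u,v=np.meshgrid(np.arange(w),np.arange(h)); Z=f['range_z']
    P=np.stack([(u-f['cx'])/f['f']*Z,(v-f['cy'])/f['f']*Z,Z],-1)
    return (P-f['t'])@f['R']
E
python3 - <<'E'
from h import *
s=readout.state();print({k:np.round(v,3) for k,v in s.items()})
for n in('scene','top'):
    f=grab(n);cv2.imwrite(f'pics/{n}1.png',f['image'][...,::-1]);print(n,f['vfov'],f['cx'],f['cy'],-f['R'].T@f['t'],f['R'][2]); np.savez(f'{n}1.npz',**f)
E
```

```text
pics
rig.py
shift.py
{'time_s': np.float64(0.0), 'q': array([ 1.164,  0.537, -0.004,  1.539,  0.003,  1.067, -0.071]), 'qvel': array([ 0.   ,  0.   ,  0.   ,  0.   , -0.002, -0.   ,  0.002]), 'effort': array([-0.000e+00, -5.834e+01,  1.048e+00, -2.591e+01,  1.200e-02,
        9.000e-03,  0.000e+00]), 'eef_pos': array([ 0.217, -0.612,  0.23 ]), 'orientation': array([-0.001,  0.986,  0.17 , -0.   ]), 'wrist_force': array([0.314, 0.939, 0.147]), 'ft_torque': array([-0.012,  0.009, -0.003]), 'grip_force': np.float64(0.0), 'grip_width': np.float64(0.085)}
scene 50.37652681634931 258.71805651664573 191.076275918832 [0.64411166 0.36138236 0.84208237] [-0.15562798 -0.44958988 -0.87957312]
top 44.50840360731975 260.3707899921044 189.0035425896352 [ 0.27522916 -0.04334561  1.05992228] [ 0.20217323 -0.0014098  -0.97934876]
```

View pics/scene1.png

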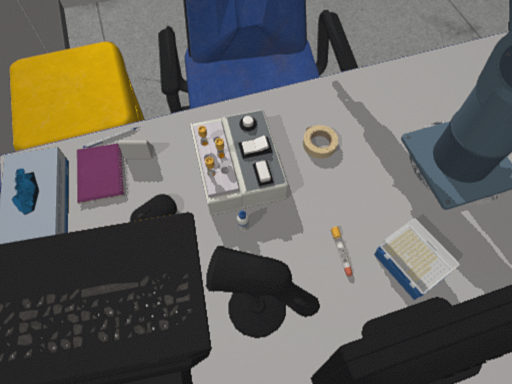

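View pics/top1.png

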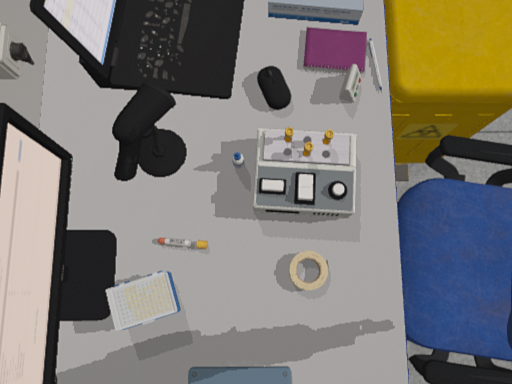

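Scene: mixer near (240,160), with controls at bar (262,172), rocker (254,147) and key (247,122). Top: mixer at (305,172), bar (272,186), rocker (305,188), key (338,189); the mixer looks almost square to the world, with the path from the right clear.

Run:
```python
from h import *
rois={'top':(258,172,352,212),'scene':(232,108,282,190)}
seeds={'top':dict(bar=(272,186),rocker=(305,188),key=(338,189)),'scene':dict(bar=(262,172),rocker=(254,147),key=(247,122))}
rays={}
for n in rois:
    f=dict(np.load(n+'1.npz')); im=f['image']; P=cloud(f)
    g=cv2.cvtColor(im,cv2.COLOR_RGB2GRAY)
    x0,y0,x1,y1=rois[n]
    m=np.zeros_like(g); m[y0:y1,x0:x1]=(g[y0:y1,x0:x1]>140)*255
    k,L,st,ce=cv2.connectedComponentsWithStats(m)
    for nm,(u,v) in seeds[n].items():
        i=L[v,u]; c=ce[i]
        z=np.median(P[L==i][:,2]); zc=.7e-3*0+.0887 if nm!='rocker' else .0887
        X=plane(f,*c,zc); r=X-(-f['R'].T@f['t']); rays[n,nm]=(-f['R'].T@f['t'],r/np.linalg.norm(r))
        print(n,nm,'area',st[i],c.round(1),'depthz',z.round(4),'cloud',np.median(P[L==i],0).round(4),'plane',X.round(4))
    # bezels (dark)
    d=np.zeros_like(g); d[y0:y1,x0:x1]=(g[y0:y1,x0:x1]<45)*255
    for c in cv2.findContours(d,cv2.RETR_EXTERNAL,cv2.CHAIN_APPROX_NONE)[0]:
        if cv2.contourArea(c)>60:
            (cx,cy),wh,a=cv2.minAreaRect(c); 
            b=[plane(f,*q,.0767) for q in cv2.boxPoints(((cx,cy),wh,a))]
            e=b[1]-b[0];e2=b[2]-b[1]
            print(n,'bezel px',round(cx,1),round(cy,1),'world',np.mean(b,0).round(4),'sides',np.linalg.norm(e).round(3),np.linalg.norm(e2).round(3),'ang',np.degrees(np.arctan2(e[1],e[0])).round(1))
    z=np.zeros_like(im)
    cv2.imwrite(f'pics/{n}crop.png',cv2.resize(im[y0-12:y1+12,x0-12:x1+12,::-1],None,fx=6,fy=6,interpolation=cv2.INTER_CUBIC)[:600,:800])
    # mixer deck points
    M=(abs(P[...,2]-.071)<.004); M[:y0-10]=0;M[y1+10:]=0;M[:,:x0-10]=0;M[:,x1+10:]=0
    print('deck z',np.median(P[M][:,2]))
for nm in seeds['top']:
    (a,u),(b,v)=rays['top',nm],rays['scene',nm]
    st=np.linalg.lstsq(np.c_[u,-v],b-a,rcond=None)[0]; p,q=a+u*st[0],b+v*st[1]
    print(nm,'2view',((p+q)/2).round(4),'gap',np.linalg.norm(p-q).round(4))
```

```text
top bar area [262 179  22  12 219] [272.4 184.6] depthz 0.0891 cloud [ 0.4844 -0.0699  0.0891] plane [ 0.485  -0.0702  0.0887]
top rocker area [298 174  15  25 351] [305.3 186.4] depthz 0.0869 cloud [ 0.4808 -0.1399  0.0869] plane [ 0.4808 -0.1398  0.0887]
top key area [333 183  11  12 101] [338.2 188.6] depthz 0.0884 cloud [ 0.4749 -0.2091  0.0884] plane [ 0.4755 -0.2092  0.0887]
top bezel px 337.0 190.0 world [ 0.4751 -0.2086  0.0767] sides 0.037 0.036 ang -45.6
top bezel px 304.5 188.1 world [ 0.4797 -0.1393  0.0767] sides 0.068 0.043 ang -3.9
deck z 0.07096555910411696
scene bar area [256 161  14  19 188] [262.4 170. ] depthz 0.0886 cloud [ 0.4872 -0.0706  0.0886] plane [ 0.4872 -0.0704  0.0887]
scene rocker area [242 135  26  18 291] [254.6 144.1] depthz 0.0864 cloud [ 0.4814 -0.1412  0.0864] plane [ 0.4825 -0.14    0.0887]
scene key area [243 115  10   9  71] [247.5 119.4] depthz 0.0886 cloud [ 0.4764 -0.2105  0.0886] plane [ 0.4769 -0.2111  0.0887]
scene bezel px 255.1 147.6 world [ 0.4814 -0.1388  0.0767] sides 0.07 0.042 ang 175.9
deck z 0.07093925250919422
bar 2view [ 0.4862 -0.0708  0.0868] gap 0.0018
rocker 2view [ 0.4817 -0.1404  0.0874] gap 0.0014
key 2view [ 0.4763 -0.2098  0.0894] gap 0.0022
```

View pics/topcrop.png

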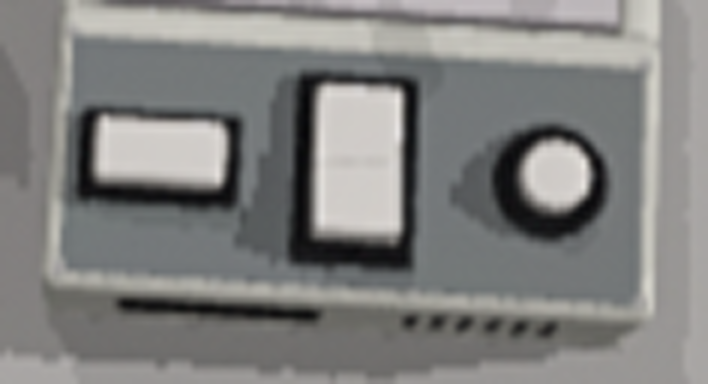

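Crop: left to right, the bar (160,150), the rocker (358,160) and the round key (555,175). Two-view and depth heights agree with the text at 87–89 mm, spacing is 70 mm, and mixer yaw is about −4°. I'll shut the fingers, align the tool and move over.

The rows are not in the units I measure in: shifts go in shares of 0.5 m and turns go in shares of 120 degrees. I convert before sending: 0.1025 rad / 2.0944 = 0.0489.

```bash
echo '[0, 0, 0.0489, 0, 0, 0, 0, 0, 0, 0.0489, 0, 0, 0, 0, 0, 0, 0.0489, 0, 0, 0, 0, 0, 0, 0.0489, 0, 0, 0, 0]' | python3 shift.py 20
echo '[0, 0, 0, 0.032, -0.075, 0, 0, 0, 0, 0, 0.032, -0.075, 0, 0, 0, 0, 0, 0.032, -0.075, 0, 0, 0, 0, 0, 0.032, -0.075, 0, 0, 0, 0, 0, 0.032, -0.075, 0, 0]' | python3 shift.py
echo '[0, 0, 0, 0.032, -0.075, 0, 0, 0, 0, 0, 0.032, -0.075, 0, 0, 0, 0, 0, 0.032, -0.075, 0, 0, 0, 0, 0, 0.032, -0.075, 0, 0, 0, 0, 0, 0.032, -0.075, 0, 0]' | python3 shift.py
cat > go.py <<'E'
import sys
from h import *
from scipy.spatial.transform import Rotation as R
s=readout.state(); Rm=R.from_quat(np.roll(s['orientation'],-1)).as_matrix()
print('t',s['time_s'],'pos',s['eef_pos'].round(4),'x',Rm[:,0].round(3),'z',Rm[:,2].round(3),'F',s['wrist_force'].round(2),'w',round(float(s['grip_width']),4))
for nm,p in dict(rocker=(.463,-.139,.0917),key=(.4763,-.2098,.0887),bar=(.486,-.0705,.0887)).items(): print(nm,(Rm.T@(np.array(p)-s['eef_pos'])).round(4))
E
python3 go.py
```

```text
time_s: 0.43
eef_pos: [0.2171, -0.6123, 0.2308]
orientation: [-0.0, 0.999, -0.037, -0.0]
wrist_force: [0.1, 0.1, -0.3]
grip_width: 0.0387
grip_force: 0.0
time_s: 0.85
eef_pos: [0.3103, -0.429, 0.231]
orientation: [-0.0, 0.999, -0.035, -0.0]
wrist_force: [1.1, -0.2, 0.3]
grip_width: 0.0
grip_force: 0.0
time_s: 1.27
eef_pos: [0.403, -0.2476, 0.2312]
orientation: [0.0, 0.999, -0.035, -0.0]
wrist_force: [0.8, 0.6, 0.4]
grip_width: 0.0001
grip_force: 0.0
t 1.2667 pos [ 0.403  -0.2476  0.2312] x [ 0.998 -0.069 -0.   ] z [-0. -0. -1.] F [0.8  0.57 0.41] w 0.0001
rocker [ 0.0523 -0.1125  0.1395]
key [ 0.0705 -0.0428  0.1425]
bar [ 0.0705 -0.1825  0.1425]
```

Scaled: -0.028 m / 0.5 = -0.056, 0.013 m / 0.5 = 0.026.

```bash
echo '[0, 0, 0, 0.026, -0.056, 0, 0, 0, 0, 0, 0.026, -0.056, 0, 0, 0, 0, 0, 0.026, -0.056, 0, 0, 0, 0, 0, 0.026, -0.056, 0, 0, 0, 0, 0, 0, 0, 0, 0]' | python3 shift.py >/dev/null
echo '[0, 0, 0, 0, 0, 0.06, 0, 0, 0, 0, 0, 0, 0.06, 0, 0, 0, 0, 0, 0, 0.06, 0, 0, 0, 0, 0, 0, 0.044, 0, 0, 0, 0, 0, 0, 0, 0]' | python3 shift.py >/dev/null
python3 go.py
python3 - <<'E'
from h import *
a=[cv2.resize(grab(n)['image'][y-70:y+70,x-70:x+70,::-1],(400,400)) for n,x,y in(('scene',254,145),('top',305,185))]
cv2.imwrite('pics/r.png',np.hstack(a))
E
```

```text
t 2.1 pos [ 0.4589 -0.1408  0.1154] x [ 0.998 -0.069 -0.008] z [-0.008  0.002 -1.   ] F [-0.93  0.21 -0.76] w 0.0001
rocker [ 0.0041 -0.002   0.0237]
key [0.0223 0.0677 0.0265]
bar [ 0.0224 -0.0719  0.0266]
```

View pics/r.png

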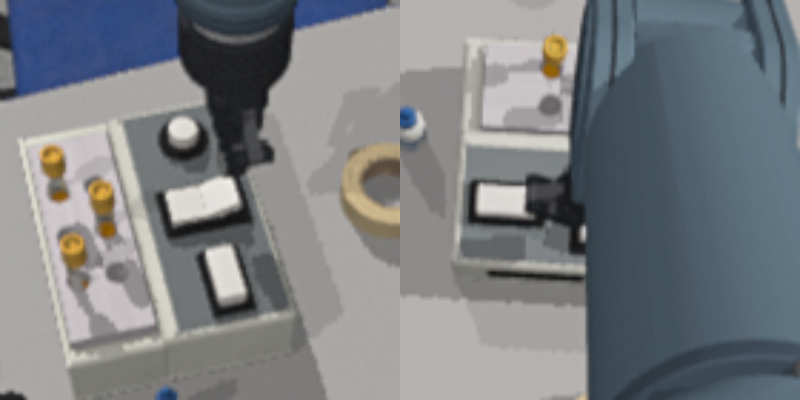

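Left (scene): closed fingertips hang above the rocker's raised near half (tip near (245,160)), and the rocker is still off. Nothing else is touched. Correcting x slightly and descending.

Scaled: 0.01 m / 0.5 = 0.02, 0.003 m / 0.5 = 0.006.

```bash
echo '[0, 0, 0, 0.006, -0.004, 0.02, 0, 0, 0, 0, 0, 0, 0.012, 0, 0, 0, 0, 0, 0, 0, 0]' | python3 shift.py >/dev/null; python3 go.py | head -2
echo '[0, 0, 0, 0, 0, 0.006, 0, 0, 0, 0, 0, 0, 0.006, 0, 0, 0, 0, 0, 0, 0, 0]' | python3 shift.py >/dev/null; python3 go.py | head -2
echo '[0, 0, 0, 0, 0, 0.006, 0, 0, 0, 0, 0, 0, 0, 0]' | python3 shift.py >/dev/null; python3 go.py | head -2
```

```text
t 2.45 pos [ 0.4657 -0.1395  0.103 ] x [ 0.998 -0.069  0.   ] z [ 0.  0. -1.] F [0.32 1.02 0.71] w 0.0
rocker [-0.0027 -0.0003  0.0113]
t 2.7 pos [ 0.4654 -0.1397  0.0971] x [ 0.998 -0.069 -0.   ] z [-0.  0. -1.] F [-0.06  0.15  0.24] w -0.0
rocker [-0.0024 -0.0005  0.0054]
t 2.8667 pos [ 0.4654 -0.1396  0.094 ] x [ 0.998 -0.069 -0.   ] z [-0.  0. -1.] F [-0.65 -0.26  0.34] w 0.0
rocker [-0.0024 -0.0005  0.0023]
```

Scaled: -0.003 m / 0.5 = -0.006, 0.001 m / 0.5 = 0.002.

```bash
echo '[0, 0, 0, -0.006, 0, 0.002, 0, 0, 0, 0, 0, 0, 0.006, 0, 0, 0, 0, 0, 0, 0, 0]' | python3 shift.py >/dev/null; python3 go.py | head -2
echo '[0, 0, 0, 0, 0, 0.004, 0, 0, 0, 0, 0, 0, 0.004, 0, 0, 0, 0, 0, 0, 0, 0]' | python3 shift.py >/dev/null; python3 go.py | head -2
echo '[0, 0, 0, 0, 0, 0.004, 0, 0, 0, 0, 0, 0, 0.002, 0, 0, 0, 0, 0, 0, 0, 0]' | python3 shift.py >/dev/null; python3 go.py | head -2
```

```text
t 3.1167 pos [ 0.4617 -0.1394  0.0899] x [ 0.998 -0.069 -0.001] z [-0.001  0.    -1.   ] F [-0.55  0.15  1.49] w 0.0001
rocker [ 0.0013 -0.0005 -0.0018]
t 3.3667 pos [ 0.4621 -0.1395  0.0859] x [ 0.998 -0.069 -0.001] z [-0.001  0.    -1.   ] F [-0.66 -0.03 -0.51] w -0.0002
rocker [ 0.0009 -0.0005 -0.0059]
t 3.6167 pos [ 0.4627 -0.1396  0.0846] x [ 0.998 -0.069 -0.   ] z [-0. -0. -1.] F [-6.91  1.57 21.5 ] w 0.0002
rocker [ 0.0003 -0.0006 -0.0071]
```

Hard stop at 84.6 mm (expected 84.7), so the rocker is over. Lifting, moving to the key and checking.

Scaled: 0.035 m / 0.5 = 0.07, -0.02 m / 0.5 = -0.04.

```bash
echo '[0, 0, 0, 0, 0, -0.04, 0, 0, 0, 0, 0, 0, -0.04, 0, 0, 0, 0, 0.018, 0.07, 0, 0, 0, 0, 0, 0.018, 0.07, 0, 0, 0, 0, 0, 0, 0, 0, 0]' | python3 shift.py >/dev/null; echo '[0, 0, 0, 0, 0, 0, 0, 0, 0, 0, 0, 0, 0, 0]' | python3 shift.py >/dev/null;python3 go.py
python3 - <<'E'
from h import *
a=[cv2.resize(grab(n)['image'][y-60:y+60,x-60:x+60,::-1],(400,400)) for n,x,y in(('scene',254,145),('top',305,185))]
cv2.imwrite('pics/k.png',np.hstack(a))
E
```

```text
t 4.2 pos [ 0.4758 -0.2101  0.1229] x [ 0.998 -0.069  0.   ] z [ 0.     0.001 -1.   ] F [0.16 0.49 0.05] w 0.0001
rocker [-0.0177 -0.07    0.0313]
key [ 0.0005 -0.0003  0.0342]
bar [ 0.0005 -0.1399  0.0343]
```

View pics/k.png

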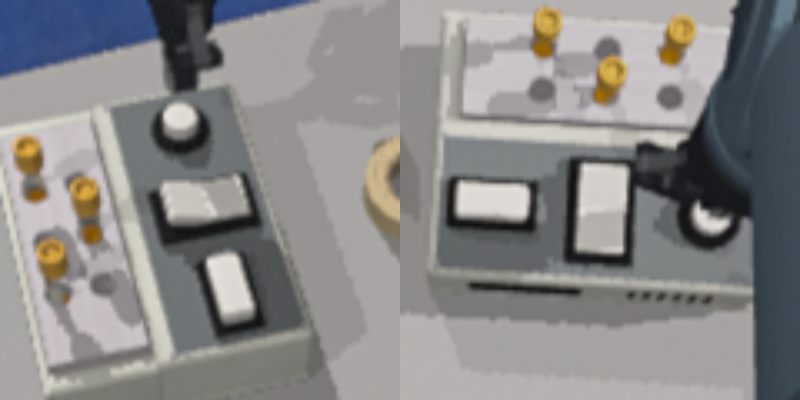

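Scene half: tip (180,85) sits above the key (180,125). The rocker's shading has changed, with its far half now shaded. Checking its face heights by depth, since the order is critical.

Run:
```python
from h import *
for f in(grab('scene'),dict(np.load('scene1.npz'))):
    P=cloud(f).reshape(-1,3); o=P-[.481,-.140,0]; x=o@[.9976,-.0697,0]; y=o@[.0697,.9976,0]
    for a in(-22,-12,12,22):
        m=(abs(x-a/1e3)<.003)&(abs(y)<.008)&(P[:,2]<.11); print(a,np.median(P[m,2]).round(4),m.sum())
```

```text
-22 0.0855 16
-12 0.0855 16
12 0.0895 14
22 0.0933 18
-22 0.0926 13
-12 0.0902 18
12 0.0855 14
22 0.0849 17
```

The rocker is fully over: near half level, far half raised. Now the key.

Scaled: 0.015 m / 0.5 = 0.03, 0.013 m / 0.5 = 0.026.

```bash
echo '[0, 0, 0, 0, 0, 0.03, 0, 0, 0, 0, 0, 0, 0.026, 0, 0, 0, 0, 0, 0, 0, 0]' | python3 shift.py >/dev/null; python3 go.py | sed -n '1p;3p'
echo '[0, 0, 0, 0, 0, 0.006, 0, 0, 0, 0, 0, 0, 0.006, 0, 0, 0, 0, 0, 0, 0.004, 0, 0, 0, 0, 0, 0, 0, 0]' | python3 shift.py >/dev/null; python3 go.py | sed -n '1p;3p'
echo '[0, 0, 0, 0, 0, 0.004, 0, 0, 0, 0, 0, 0, 0.004, 0, 0, 0, 0, 0, 0, 0, 0]' | python3 shift.py >/dev/null; python3 go.py | sed -n '1p;3p'
```

```text
t 4.6 pos [ 0.4743 -0.2088  0.0934] x [ 0.998 -0.067 -0.004] z [-0.003  0.002 -1.   ] F [-0.79 -0.33 -0.61] w -0.0001
key [0.0021 0.0008 0.0047]
t 4.9333 pos [ 0.476  -0.2104  0.0875] x [ 0.998 -0.069  0.001] z [ 0.001 -0.    -1.   ] F [-0.24  0.51  1.29] w 0.0001
key [ 0.0002 -0.0006 -0.0012]
t 5.1833 pos [ 0.4761 -0.2105  0.0834] x [ 0.998 -0.069  0.001] z [ 0.001 -0.    -1.   ] F [0.56 1.5  0.91] w 0.0001
key [ 0.0002 -0.0007 -0.0053]
```

Scaled: 0.0015 m / 0.5 = 0.003.

```bash
echo '[0, 0, 0, 0, 0, 0.003, 0, 0, 0, 0, 0, 0, 0, 0]' | python3 shift.py >/dev/null; python3 go.py | sed -n '1p;3p'
echo '[0, 0, 0, 0, 0, 0.002, 0, 0, 0, 0, 0, 0, 0, 0]' | python3 shift.py >/dev/null; python3 go.py | sed -n '1p;3p'
```

```text
t 5.35 pos [ 0.476  -0.2105  0.0818] x [ 0.998 -0.069  0.001] z [ 0.001 -0.    -1.   ] F [0.44 0.97 1.5 ] w -0.0002
key [ 0.0002 -0.0007 -0.0069]
t 5.5167 pos [ 0.4761 -0.2105  0.0816] x [ 0.998 -0.069  0.001] z [ 0.001 -0.    -1.   ] F [-1.98  2.31 11.03] w -0.0
key [ 0.0002 -0.0007 -0.0071]
```

Key at its hard stop (81.6 mm, 11 N). Lift well clear, cross to the bar and check.

Scaled: -0.035 m / 0.5 = -0.07, -0.025 m / 0.5 = -0.05.

```bash
echo '[0, 0, 0, 0, 0, -0.05, 0, 0, 0, 0, 0, 0, -0.05, 0, 0, 0, 0, 0, -0.07, 0, 0, 0, 0, 0, 0, -0.07, 0, 0, 0, 0, 0, 0, -0.07, 0, 0]' | python3 shift.py >/dev/null; echo '[0, 0, 0, 0, -0.07, 0, 0, 0, 0, 0, 0, 0, 0, 0, 0, 0, 0, 0, 0, 0, 0, 0, 0, 0, 0, 0, 0, 0]' | python3 shift.py >/dev/null;python3 go.py
python3 - <<'E'
from h import *
f=grab('scene')
P=cloud(f).reshape(-1,3)
for o,(a,lim) in dict(key=((.4763,-.2098),.008),near=((.463,-.139),.005),bar=((.486,-.0705),.008)).items():
    m=(np.hypot(*(P[:,:2]-a).T)<lim)&(P[:,2]<.105); print(o,np.median(P[m,2]).round(4),m.sum())
cv2.imwrite('pics/b.png',cv2.resize(f['image'][85:205,194:314,::-1],(500,500)))
E
```

```text
t 6.2667 pos [ 0.485  -0.0715  0.1305] x [ 0.998 -0.069 -0.001] z [-0.001 -0.001 -1.   ] F [-0.97 -1.59  0.6 ] w -0.0001
rocker [-0.0173  0.0688  0.0389]
key [0.0009 0.1385 0.0419]
bar [ 0.0009 -0.0011  0.0418]
key nan 0
near nan 0
bar 0.0895 38
  return _methods._mean(a, axis=axis, dtype=dtype,
  ret = ret.dtype.type(ret / rcount)
```

View pics/b.png

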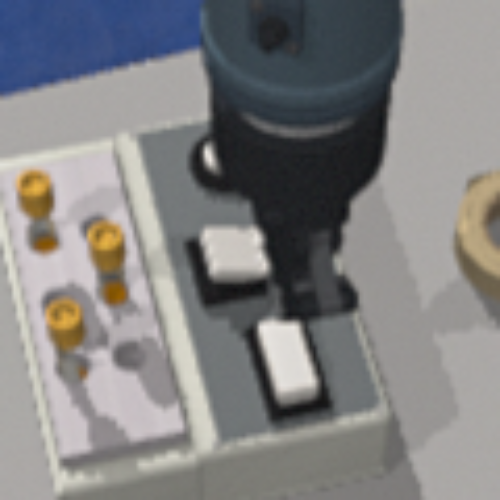

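The fingers (tip near (310,300)) hover over the bar (287,360), which is still up at 89.5 mm. The arm hides the key here, but it reached its stop and stays in. The tubes are untouched. Pressing the bar.

Scaled: 0.015 m / 0.5 = 0.03, 0.006 m / 0.5 = 0.012.

```bash
echo '[0, 0, 0, 0, -0.002, 0.03, 0, 0, 0, 0, 0, 0, 0.03, 0, 0, 0, 0, 0, 0, 0.012, 0, 0, 0, 0, 0, 0, 0, 0, 0, 0, 0, 0, 0, 0, 0]' | python3 shift.py >/dev/null; python3 go.py | sed -n '1p;4p'
echo '[0, 0, 0, 0, 0, 0.006, 0, 0, 0, 0, 0, 0, 0.006, 0, 0, 0, 0, 0, 0, 0.006, 0, 0, 0, 0, 0, 0, 0.006, 0, 0, 0, 0, 0, 0, 0, 0]' | python3 shift.py >/dev/null; python3 go.py | sed -n '1p;4p'
```

```text
t 6.7333 pos [ 0.4852 -0.0708  0.0947] x [ 0.998 -0.071 -0.001] z [-0.001 -0.    -1.   ] F [-0.66  0.91 -0.02] w 0.0002
bar [ 0.0008 -0.0003  0.006 ]
t 7.15 pos [ 0.486  -0.0702  0.0828] x [ 0.998 -0.069  0.001] z [ 0.001 -0.    -1.   ] F [ 1.03 -1.53  4.94] w 0.0002
bar [-0.      0.0003 -0.0059]
```

Scaled: 0.001 m / 0.5 = 0.002.

```bash
echo '[0, 0, 0, 0, 0, 0.002, 0, 0, 0, 0, 0, 0, 0.002, 0, 0, 0, 0, 0, 0, 0, 0, 0, 0, 0, 0, 0, 0, 0, 0, 0, 0, 0, 0, 0, 0]' | python3 shift.py >/dev/null; python3 go.py | sed -n '1p;4p'
echo '[0, 0, 0, 0, 0, 0, 0, 0, 0, 0, 0, 0, 0, 0]' | python3 shift.py >/dev/null; python3 go.py | sed -n '1p;4p'
python3 - <<'E'
from h import *
P=cloud(grab('scene')).reshape(-1,3)
for o,a in dict(key=(.4763,-.2098),keyfar=(.484,-.2098),rockfar=(.503,-.1415),bar_end=(.487,-.052)).items():
    m=(np.hypot(*(P[:,:2]-a).T)<.005)&(P[:,2]<.1); print(o,P[m,2].round(3))
E
```

```text
t 7.5667 pos [ 0.486  -0.0702  0.0817] x [ 0.998 -0.069  0.001] z [ 0.001 -0.001 -1.   ] F [-1.54 -1.97 12.27] w 0.0002
bar [-0.      0.0003 -0.007 ]
t 7.7333 pos [ 0.4861 -0.0701  0.0817] x [ 0.998 -0.069  0.001] z [ 0.001 -0.001 -1.   ] F [-1.38 -0.43 12.81] w -0.0002
bar [-0.      0.0004 -0.007 ]
key []
keyfar [0.083 0.082 0.08 ]
rockfar [0.093 0.091 0.093 0.094 0.094 0.091 0.091 0.092 0.092 0.09  0.09 ]
bar_end [0.08  0.081 0.083 0.083 0.081 0.082 0.082 0.079 0.083 0.081 0.084 0.082
 0.081 0.081 0.082 0.08  0.076 0.075]
```

The depth readings agree: key in (82 mm), rocker over (far half 92 mm) and bar down (82 mm), held at about 12 N.

```bash
python3 -c "
from rig import manip, eyes, ticket, readout
print(ticket.close_job())"
```

```text
the job is handed in; nothing more can be done
None
```

I tipped the rocker fully over, pressed the round key in and handed the job in with the fingers holding the bar fully down at about 12 N; depth readings just before agreed on all three, but no verdict came back.

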